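Square a heavy billet to the fence of a fixture plate

TASK

The aluminium billet on the dark fixture plate has to be located for clamping: with gentle pushes of the fingertips only, walk it round by its corners until one of its long sides lies flat along the fence bar and its end rests against the end stop. Do not pick it up, tip it or knock it about; leave it lying there untouched, and leave the clamping parts and everything else on the bench where they are.

Things in the scene. Friction and masses are not known exactly. Their poses are not given: they have to be found in the camera images.
- billet: The work: a bright aluminium block 125 mm long (its y), 85 wide (x), 32 high, 0.8 to 1 kg, a dark bored circle in the middle of its top. Loose and flat on the plate; slides and turns under 2 to 7 N. Origin: centre of its underside. Either long side may go to the fence. Starts 30 to 90 degrees out of line with the fence, either way, its centre 142 to 170 mm from the face.
- fence (a point): Middle of the foot of the fence's face, at plate-top level. The fence is a straight steel bar 440 mm long, 25 thick, 25 high, fixed along the far side of the plate. Axes: x points from the open plate squarely into the face (face at x = 0, open plate at negative x), y runs along the face to the robot's left, z up. Place and yaw vary.
- stop: End stop: steel block clamped over the fence, black thumb knob on top (54 mm high in all). Its nose, 22 mm wide and 26 high, stands 50 mm out from the fence. Origin: at plate-top level, where the fence's face meets the stop's working face; axes as the fence's. The nose fills y 0 to 22 mm, x -50 to 0; the billet belongs on its -y side. Fixed; its place along the fence varies.
- plate: The fixture plate: dark steel, 340 mm (x) by 480 mm (y), 16 mm thick, with a grid of tapped holes, fixed on the bench (z = 0). Origin: centre of its underside; axes parallel to the fence's. The fence's face lies at x = +130 mm, the plate's top at z = +16 mm.
- strap_clamp: Bystander: a slotted steel clamp strap, 90 x 30 x 13 mm, lying at the near left corner of the plate. Origin: centre of its underside.
- step_block: Bystander: a steel stair-shaped clamp support, 36 x 26 x 40 mm, at the near left of the plate. Origin: centre of its underside.
- stud: Bystander: a clamping stud standing upright on its square nut (24 mm wide, 62 mm high in all) at the near right corner of the plate. Origin: centre of its underside.
- wheel: Bystander: a black model-car tyre on a white rim, 88 mm across, 40 mm high, lying flat on the bench to the right of the plate. Origin: centre of its underside.
- shock: Bystander: a model-car shock absorber with coil spring, 100 mm long, 22 mm thick, lying on the bench to the right of the plate. Origin: under its middle.
- driver: Bystander: a screwdriver 190 mm long lying on the bench to the left of the plate. Origin: under its middle.
- oil: Bystander: a small white bottle, 34 mm across and 75 mm high, standing on the bench to the left of the plate. Origin: centre of its underside.
Mind the look-alikes: they are no part of the job. Of the things like the billet, leave any that is orange; of the rest the smaller one is meant.

How it is judged (in metres and radians):
At the end, for the whole second after the job is handed in: The billet lies still and flat on the plate, a long side parallel to the fence within 0.03 rad and touching it within 3 mm (measured at the billet's centre line), its end within 4 mm of the stop's face (angle between the y axis of billet and the y axis of fence, either way round below 0.03 rad and x of billet in the frame of fence between -0.0455 and -0.04 m and y of billet in the frame of stop between -0.0665 and -0.06 m and z of billet in the frame of fence below 0.004 m and angle between billet's own z axis and vertical below 0.05 rad and linear speed of billet below 0.01 m/s).
It fails at once if the billet is lifted off the plate or tipped (z of billet in the frame of fence above 0.01 m or angle between billet's own z axis and vertical above 0.15 rad).
It fails at once if the billet is knocked or flung (faster than 0.4 m/s) (linear speed of billet above 0.4 m/s).
It fails at once if a bystander is moved by more than 20 mm (distance of any of strap_clamp, step_block, stud, wheel, shock, driver, oil from where it was at the start of the episode above 0.02 m).
It also fails if it takes over 54 s, if anything falls off the work surface, if the arm or the gripper's body presses on something with over 40 N, if the wrist force passes 120 N, or if a joint passes its speed limit or range.

ROBOT

A 6-joint arm with a two-finger parallel gripper is mounted at the origin on the work surface. World frame = base frame: x ahead of the robot, y to its left, z up, the work surface at z = 0. Lengths are in mm, angles in degrees, forces in N, time in s.
With the tool pointing down it reaches from about 400 to 825 mm from the base axis. Payload 7 kg.
Tool frame: the origin (TCP) lies midway between the tips of the shut fingers; the grasp point (between the pads) lies 19 mm behind it (grip_depth is the distance from the TCP to the grasp point, in mm); z points along the fingers, y is the direction in which the jaws open and shut (so a half turn about z gives the same grasp; the last joint's range is limited). The gripper opens to 85 mm and grips with 20 to 120 N. Pads are 22 mm wide; open, the fingers measure 114 mm over their backs; the gripper's body (76 mm by 85 mm) begins 54 mm behind the grasp point. The pads swing forward as they close: fully open they stand 13 mm farther back than shut.
Start: joints at [-57.004, 20.546, 0.682, 0, -70.136, -16.507], TCP at [191.568, -647.222, 204.602] pointing down, gripper open.
Joint ranges: [-176.03, 176.03], [-82.01, 121.73], [-58.28, 71.71], [-173.87, 95.51], [-174.79, -0.11], [-173.66, 173.66]. Speed limits (degrees/s): [136.94, 136.94, 172.46, 180, 180, 180].

INTERFACE

Orientations are given as a 3x3 rotation matrix whose columns are the frame's x, y, z axes.
In Python, from plant import * gives the robot as it stands.
- The arm moves only by the shell command python3 -m creep 'ROWS' [FORCE]. ROWS is JSON, one flat list of numbers, 7 for each row, row after row: the gripper's target within -1 to 1 (shut at 1, half-way at 0, fully open at -1), then the shift along the tool's x, y, z in m, then the turn, a rotation vector about the tool's x, y, z in degrees. In form: [grip, dx, dy, dz, rx, ry, rz, grip, dx, dy, dz, rx, ry, rz, ...]. A call has 1 to 12 rows; each row is the pose to reach, as a shift and turn from the pose commanded when the call began, along the tool's axes at that moment; what a row does not reach only later rows make up. A row lasts 1/10 s, in which the tool goes at most 50 mm and 8.59 degrees, less where a joint would pass 70% of its speed; a pose out of reach is approached as far as the arm can. A call with a gripper value outside its range is refused whole. The fingers move at their own pace and stop on an object; FORCE is the grip in N (left out, the last holds). Time passes only in rows, so rows that repeat a pose let the fingers close. It gives the time, the measured TCP pose, the force and the opening at its end, in the units of the state.
- sense(): the state, without advancing time (a new reading comes with each control period).
- read_camera(name): name is "scene" or "top" or "wrist"; returns a dict with "img" (384x512x3 uint8, red, green, blue), "K" (3x3 intrinsics, pixels), "eye" and "rotation" of the camera in the world. Camera axes: x right, y down, z forward; pixel columns grow to the right and rows downward; lengths in mm; the calibration is good to about 2 mm. The wrist camera is an equidistant fisheye: a pixel r from the principal point sees the ray r / f radians off the axis. A picture is of the moment at which its call begins. There is no depth.
- finish_job(): hands the job in, once; it reports no verdict.
Trained networks look in the newest picture that a camera, given by its name, has taken for a name from the list of things; names that differ only in an ending like _2 or _b are one class to them, and where a whole thing is asked for, a point or a joint stands for the part that bears it (a point fixed in the world has none). Each returns a list of dicts, best first, with "p" (0 to 1); they miss things now and then, are a little off and sometimes report something else, mostly with a low value. They report only what shows in the picture. A call takes as long as a camera call. They do not tell look-alikes from the thing itself.
- search_frame(name, camera): "at" ([x, y, z] in mm, in world coordinates, good to about 4 mm: the middle of the surface that is visible of it).
- trace(name, camera): "pixels" (384x512 bool, what is visible of it).
- tip_of(name, camera): "at" ([x, y, z] in mm, in world coordinates, good to about 4 mm: a listed point, or the origin of a listed thing).
The state is a dict: "clock": time; "joints": joint angles; "qd": joint speeds; "tau": joint torques, N m; "tcp_pos": TCP position; "orientation": TCP orientation; "contact_force": force on the tool from outside, world axes, zero at the start; "wrist_torque": the same for the moment, N m; "width": finger opening in mm.
Only numpy, scipy, OpenCV 4.12 (cv2) and the standard library are available. Lean on these libraries where they do the work, as an engineer would, in place of code of your own. Each camera call takes 0.05 s, during which the arm holds its last target. There are 200 camera calls.

## Working session

There is one attempt and no reset: what is moved stays moved. The work goes in short steps, Python scripts to look and compute and a shell command to move; the robot and the scene stay as the last step left them, time stands still between calls to the robot, and variables do not carry over. Pictures are saved under pics/ and viewed, about 8 in all and at most 12, crops included, and the job is handed in when it is done.

```bash
mkdir -p pics; ls
cat > h.py <<'E'
from plant import *
import numpy as np, cv2
def snap(n,f):
    c=read_camera(n); cv2.imwrite('pics/'+f,c['img'][:,:,::-1]); return c
def proj(c,P):
    R=np.array(c['rotation']);p=(np.array(P)-np.array(c['eye']))@R; q=p@np.array(c['K']).T; return q[...,:2]/q[...,2:]
def back(c,uv,z):
    R=np.array(c['rotation']);uv=np.atleast_2d(uv).astype(float)
    d=np.c_[uv,np.ones(len(uv))]@np.linalg.inv(np.array(c['K'])).T@R.T
    e=np.array(c['eye']);return e+d*((z-e[2])/d[:,2])[:,None]
E
python3 - <<'E'
from h import *
c=snap('top','a.png'); print(c['eye'],c['rotation'],c['K'])
for n in ['billet','fence','stop','plate','stud','strap_clamp','step_block']:
    for f in (search_frame,tip_of):
        try: print(n,f.__name__,[(np.round(d['at']),round(d['p'],2)) for d in f(n,'top')])
        except Exception as e: print(n,e)
s=sense();print(s['clock'],np.round(s['orientation'],3),s['width'])
E
```

```text
pics
[ 296.22220823  -18.60221641 1436.53555515] [[-0.00210729 -0.99133877  0.13131259]
 [-0.99999079  0.00258003  0.00343011]
 [-0.00373919 -0.13130416 -0.99133508]] [[456.40960857   0.         255.37503315]
 [  0.         456.40960857 196.57460633]
 [  0.           0.           1.        ]]
billet call [(array([565., -69.,  48.]), 0.89), (array([249., 306.,  32.]), 0.75), (array([ 321., -308.,   47.]), 0.56)]
billet call [(array([248., 308.,   2.]), 0.89), (array([ 306., -299.,    1.]), 0.59)]
fence call [(array([581.,  -5.,  19.]), 0.63)]
fence call []
stop call [(array([583.,  -8.,  17.]), 0.51), (array([673., 179.,  51.]), 0.46)]
stop call [(array([688., 174.,  20.]), 0.55)]
plate call [(array([582.,  -2.,  15.]), 0.61)]
plate call [(array([580., -10.,  -0.]), 0.65)]
stud call []
stud call [(array([ 468., -241.,   18.]), 0.46)]
strap_clamp call [(array([432., 162.,  30.]), 0.68)]
strap_clamp call [(array([434., 165.,  17.]), 0.8), (array([ 466., -241.,   18.]), 0.75), (array([711.,   3.,  19.]), 0.55)]
step_block call [(array([433.,  88.,  35.]), 0.47)]
step_block call [(array([ 467., -241.,   16.]), 0.71), (array([437.,  88.,  13.]), 0.67)]
0.75 [[-0.959 -0.284  0.   ]
 [-0.284  0.959 -0.   ]
 [-0.    -0.    -1.   ]] 85.70581417146174
```

View pics/a.png

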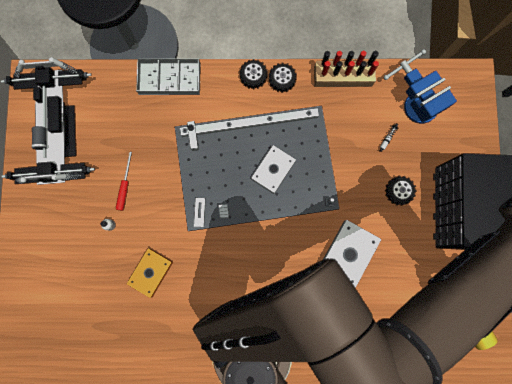

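Run:
```python
from h import *
c=read_camera('top');im=c['img']
cv2.imwrite('pics/b.png',cv2.resize(im[100:235,170:345],None,fx=4.4,fy=4.4,interpolation=cv2.INTER_CUBIC)[:,:,::-1])
for d in trace('billet','top'):
    m=d['pixels'].astype(np.uint8);v,u=np.nonzero(m);print(d['p'],m.sum(),u.mean(),v.mean())
    ct=max(cv2.findContours(m,0,2)[0],key=cv2.contourArea)[:,0]
    P=back(c,ct,48)[:,:2].astype(np.float32); print(cv2.minAreaRect(P),np.round(cv2.boxPoints(cv2.minAreaRect(P))))
for n in ['stop','plate','fence']:
  for d in trace(n,'top')[:2]:
    m=d['pixels'].astype(np.uint8);ct=max(cv2.findContours(m,0,2)[0],key=cv2.contourArea)[:,0]
    P=back(c,ct,16)[:,:2].astype(np.float32); print(n,d['p'],m.sum(),cv2.minAreaRect(P))
```

```text
0.65 1266 149.39731437598735 272.53554502369667
((250.9361114501953, 304.6726379394531), (90.0027084350586, 127.63545227050781), 60.06497573852539) [[173. 298.]
 [284. 234.]
 [329. 312.]
 [218. 376.]]
0.57 1971 352.6179604261796 249.67833587011668
((311.2982482910156, -299.89605712890625), (126.22310638427734, 167.22946166992188), 59.74395751953125) [[ 207. -312.]
 [ 352. -397.]
 [ 415. -288.]
 [ 271. -203.]]
0.55 123 223.7642276422764 210.79674796747966
((436.84649658203125, 82.8758544921875), (41.49924087524414, 29.120229721069336), 9.729195594787598) [[414.  94.]
 [419.  65.]
 [460.  72.]
 [455. 101.]]
stop 0.46 228 ((683.6248779296875, 187.89161682128906), (94.71353912353516, 27.23896598815918), 9.347391128540039)
plate 0.61 13824 ((578.5752563476562, -14.365692138671875), (340.7763366699219, 478.01519775390625), 7.9933624267578125)
fence 0.56 14169 ((579.16650390625, -15.925689697265625), (342.2098693847656, 481.7928466796875), 8.302218437194824)
```

View pics/b.png

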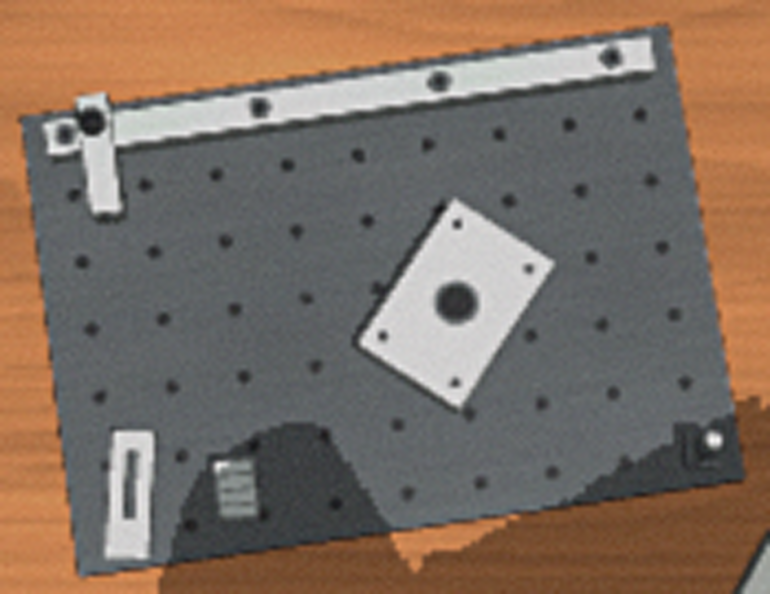

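```bash
cat >> h.py <<'E'
yaw=np.radians(8.15);ex=np.array([np.cos(yaw),np.sin(yaw)]);ey=np.array([-ex[1],ex[0]])
F=np.array([578.8,-15.1])+130*ex   # fence point, from plate mask
def tof(P): d=np.array(P)[...,:2]-F; return np.stack([d@ex,d@ey],-1)
def tow(fx,fy): return F+fx*ex+fy*ey
def billet(c,lo=190):
    g=c['img'].astype(int).min(2); m=np.zeros(g.shape,np.uint8)
    m[100:235,170:345]=(g>lo)[100:235,170:345]
    out=[]
    for ct in cv2.findContours(m,0,1)[0]:
        if cv2.contourArea(ct)<30: continue
        P=tof(back(c,ct[:,0],48)).astype(np.float32); out.append(cv2.minAreaRect(P)+(cv2.contourArea(ct),))
    return out
E
python3 - <<'E'
from h import *
c=read_camera('top')
for t in (120,150,180): print(t,billet(c,t))
def cr(u,v):return [170+(u+.5)/4.4-.5,100+(v+.5)/4.4-.5]
print(F)
print('bil',tof(back(c,[cr(*p) for p in [(455,198),(555,263),(462,408),(358,343)]],48)))
print('face top',tof(back(c,[cr(*p) for p in [(117,147),(390,108),(650,70)]],41)))
print('face low',tof(back(c,[cr(*p) for p in [(117,147),(390,108),(650,70)]],16)))
print('nose',tof(back(c,[cr(*p) for p in [(112,150),(122,210),(95,213)]],42)))
print('plate',tof(back(c,[cr(*p) for p in [(22,117),(668,25),(744,480),(80,575)]],16)))
E
```

```text
120 [((-249.38771057128906, 193.15255737304688), (30.9508113861084, 87.15247344970703), 79.17951965332031, 250.5), ((-148.45404052734375, -52.26051330566406), (85.69631958007812, 125.3718032836914), 48.65385818481445, 1048.0), ((17.291015625, 1.2493896484375), (88.20382690429688, 434.8717956542969), 7.09342098236084, 987.5)]
150 [((-249.54574584960938, 192.32058715820312), (28.63095474243164, 87.04969787597656), 79.41033935546875, 238.5), ((-148.3155975341797, -52.4342041015625), (84.09477233886719, 123.97357177734375), 48.45285415649414, 1022.5), ((6.114101409912109, 0.0283660888671875), (84.65697479248047, 434.18353271484375), 3.358234405517578, 913.0)]
180 [((-249.60861206054688, 192.3177032470703), (27.244312286376953, 86.92550659179688), 79.41397094726562, 216.5), ((-148.52047729492188, -52.174415588378906), (82.36144256591797, 122.64714813232422), 48.51157760620117, 987.5), ((-7.835655212402344, 0.106292724609375), (68.730712890625, 434.73486328125), 1.4322707653045654, 771.5)]
[707.48704176   3.32946778]
bil [[ -73.81130329  -62.62004071]
 [-130.41463242 -125.36680278]
 [-223.01835439  -45.0987889 ]
 [-166.96073195   20.19290001]]
face top [[-2.49855635e-01  1.70253053e+02]
 [-1.13129117e-01 -2.69012446e+01]
 [ 6.44652678e-01 -2.15542559e+02]]
face low [[   7.09446608  172.64747861]
 [   7.23364196  -28.03869465]
 [   8.00499886 -220.0593808 ]]
nose [[ -2.20970232 173.97026946]
 [-46.72621162 172.48413951]
 [-46.11150916 191.76308552]]
plate [[  39.4266158   238.34509947]
 [  39.70537103 -238.59825411]
 [-298.72128627 -237.51376852]
 [-297.6318953   238.0393812 ]]
```

```bash
python3 -m creep '[1,-0.424,0.424,0.05,0,0,8.35,1,-0.424,0.424,0.05,0,0,8.35,1,-0.424,0.424,0.05,0,0,8.35,1,-0.424,0.424,0.05,0,0,8.35,1,-0.424,0.424,0.05,0,0,8.35,1,-0.424,0.424,0.05,0,0,8.35,1,-0.424,0.424,0.05,0,0,8.35,1,-0.424,0.424,0.05,0,0,8.35,1,-0.424,0.424,0.05,0,0,8.35,1,-0.424,0.424,0.05,0,0,8.35,1,-0.424,0.424,0.05,0,0,8.35,1,-0.424,0.424,0.05,0,0,8.35]' 40
cat > st.py <<'E'
from h import *
def st():
    s=sense();p=np.array(s['tcp_pos']);o=np.array(s['orientation'])
    print('t',round(s['clock'],2),'fence xy',np.round(tof(p),1),'z',round(p[2],1),'yaw',round(np.degrees(np.arctan2(-o[0,1],o[1,1]))-8.15,2),'tilt',np.round(o[2],3),'F',np.round(s['contact_force'],1),'w',round(s['width'],1))
st()
E
python3 st.py
```

```text
clock: 2.25
tcp_pos: [477.8, -119.8, 155.1]
orientation: [[-0.99, -0.142, 0.001], [-0.142, 0.99, 0.0], [-0.001, -0.0, -1.0]]
contact_force: [1.2, -0.6, 0.7]
width: -0.2
t 2.25 fence xy [-244.9  -89.3] z 155.1 yaw 0.01 tilt [-0.001 -0.    -1.   ] F [ 1.2 -0.6  0.7] w -0.2
```

```bash
python3 -m creep '[1,0,0.003,0.045,0,0,0,1,0,0.003,0.09,0,0,0,1,0,0.003,0.12,0,0,0,1,0,0.003,0.127,0,0,0,1,0,0.003,0.127,0,0,0]'
python3 - <<'E'
from st import *
c=snap('top','c.png');print(billet(c,150))
cv2.imwrite('pics/c.png',cv2.resize(c['img'][90:240,160:350],None,fx=4,fy=4)[:,:,::-1])
E
```

```text
clock: 2.75
tcp_pos: [476.2, -119.0, 27.4]
orientation: [[-0.99, -0.142, -0.002], [-0.142, 0.99, -0.001], [0.002, -0.0, -1.0]]
contact_force: [-0.3, -0.1, 0.8]
width: 0.2
t 2.75 fence xy [-246.3  -88.3] z 27.4 yaw 0.0 tilt [ 0.002 -0.    -1.   ] F [-0.3 -0.1  0.8] w 0.2
[((-171.7498016357422, 50.4145622253418), (51.91765213012695, 12.658446311950684), 1.2572656869888306, 45.0), ((-114.17449951171875, -64.578857421875), (56.467777252197266, 57.064430236816406), 49.656707763671875, 179.5), ((6.114101409912109, 0.0283660888671875), (84.65697479248047, 434.18353271484375), 3.358234405517578, 886.0)]
```

View pics/c.png

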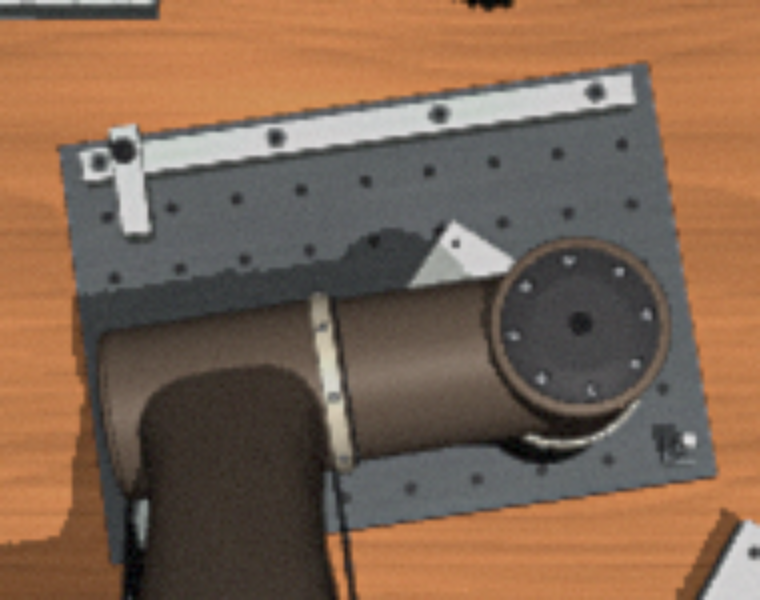

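```bash
python3 -m creep '[1,-0.006,0.006,0,0,0,0,1,-0.012,0.013,0,0,0,0,1,-0.018,0.02,0,0,0,0,1,-0.024,0.027,0,0,0,0,1,-0.029,0.033,0,0,0,0,1,-0.034,0.039,0,0,0,0,1,-0.039,0.045,0,0,0,0,1,-0.044,0.051,0,0,0,0,1,-0.049,0.057,0,0,0,0,1,-0.051,0.058,0,0,0,0]'
python3 - <<'E'
from st import *
c=read_camera('scene');print(c['eye'])
cv2.imwrite('pics/d.png',c['img'][:,:,::-1])
c=read_camera('wrist');cv2.imwrite('pics/dw.png',c['img'][:,:,::-1])
a=cv2.imread('pics/d.png');b=cv2.imread('pics/dw.png');cv2.imwrite('pics/d2.png',cv2.resize(np.hstack([a,b]),(800,300)))
E
```

```text
clock: 3.8
tcp_pos: [519.4, -53.5, 27.7]
orientation: [[-0.99, -0.142, 0.0], [-0.142, 0.99, -0.0], [-0.0, -0.0, -1.0]]
contact_force: [-0.7, -0.7, -0.4]
width: -0.0
t 3.8 fence xy [-194.3  -29.6] z 27.7 yaw 0.03 tilt [-0. -0. -1.] F [-0.7 -0.7 -0.4] w -0.0
[1224.92861388  610.01725282  874.82888548]
```

View pics/d2.png

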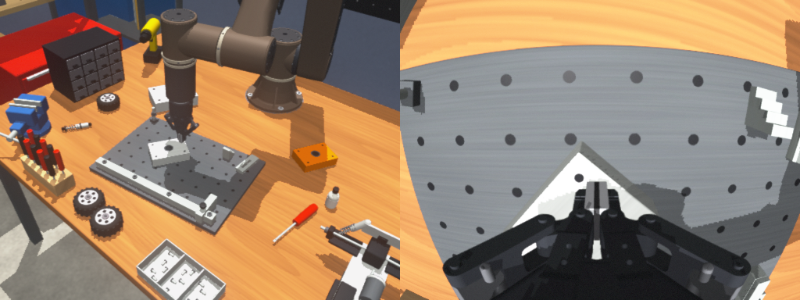

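Run:
```python
from st import *
a=cv2.imread('pics/d.png');cv2.imwrite('pics/e.png',np.hstack([cv2.resize(a[140:230,180:270],(540,540),interpolation=cv2.INTER_CUBIC),]))
c=read_camera('scene')
s=sense();print(proj(c,[s['tcp_pos']]))
print(proj(c,[list(tow(-42,110))+[16]]))
```

```text
t 3.9 fence xy [-194.7  -30. ] z 27.6 yaw 0.02 tilt [ 0. -0. -1.] F [ 1.1 -0.4 -0.9] w 0.1
[[232.427718   188.29226872]]
[[245.07868863 248.34281404]]
```

View pics/e.png

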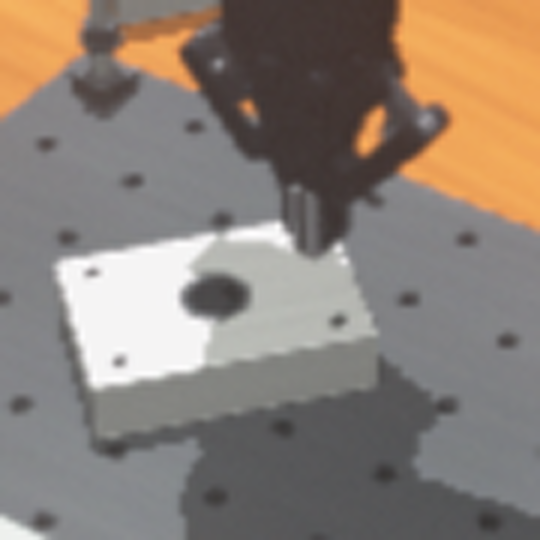

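Run:
```python
from st import *
c=read_camera('scene')
q=[[180+(u+.5)/6-.5,140+(v+.5)/6-.5] for u,v in [(95,388),(378,335),(60,262),(318,255),(275,222),(348,250)]]
print(tof(back(c,q,48)))
t=tow(-194.5,-30)
for z in (27,48,60): print(z,(proj(c,[[*t,z]])-[180,140])*6)
w=tof(tow(-170,0))
s=[d for d in tip_of('billet','scene')];print([(tof(d['at']),d['at'][2],d['p']) for d in s])
```

```text
t 3.95 fence xy [-195.   -30.2] z 27.6 yaw -0.0 tilt [ 0.  0. -1.] F [ 0.1 -1.4 -0.2] w -0.1
[[ -74.31437405  -60.72980537]
 [-167.06315918   20.99321789]
 [-130.86524771 -123.54618684]
 [-196.99183063  -30.54679134]
 [-205.4217942   -59.66582627]
 [-207.11762321  -21.27208227]]
27 [[314.23188871 291.55478151]]
48 [[313.36573032 255.98547859]]
60 [[312.8622748  235.31078221]]
[(array([-436.92676001, -244.25538682]), 1.1, 0.82), (array([-147.05912488,  -51.40074181]), 18.6, 0.66), (array([-410.42307282,  370.39508667]), -2.3, 0.56)]
```

```bash
python3 -m creep '[1,0,0,-0.03,0,0,0,1,0.025,-0.03,-0.03,0,0,0,1,0.05,-0.06,-0.03,0,0,0,1,0.055,-0.09,-0.03,0,0,0,1,0.055,-0.09,0,0,0,0,1,0.055,-0.09,0,0,0,0]'
python3 - <<'E'
from st import *
c=read_camera('scene')
s=sense();p=np.array(s['tcp_pos']);
a=c['img'][:,:,::-1].copy()
b=cv2.resize(a[130:220,160:250],(720,720),interpolation=cv2.INTER_CUBIC)
for z in (16,p[2],48): 
    u,v=(proj(c,[[p[0],p[1],z]])[0]-[160,130])*8+3.5; print(z,u,v); cv2.drawMarker(b,(int(u)+0,int(v)),(0,0,255),0,12,1)
cv2.imwrite('pics/f.png',cv2.resize(b,(600,600)))
E
```

```text
clock: 4.65
tcp_pos: [474.3, -152.0, 25.5]
orientation: [[-0.99, -0.139, -0.005], [-0.139, 0.99, 0.0], [0.005, 0.001, -1.0]]
contact_force: [0.2, -1.1, -0.6]
width: 0.3
t 4.65 fence xy [-252.9 -120.7] z 25.5 yaw -0.18 tilt [ 0.005  0.001 -1.   ] F [ 0.2 -1.1 -0.6] w 0.3
16 463.5853575550402 316.08931592418026
26.773746188101256 462.4094725878567 292.48655983294384
48 460.05644899412505 245.25588378067732
```

View pics/f.png

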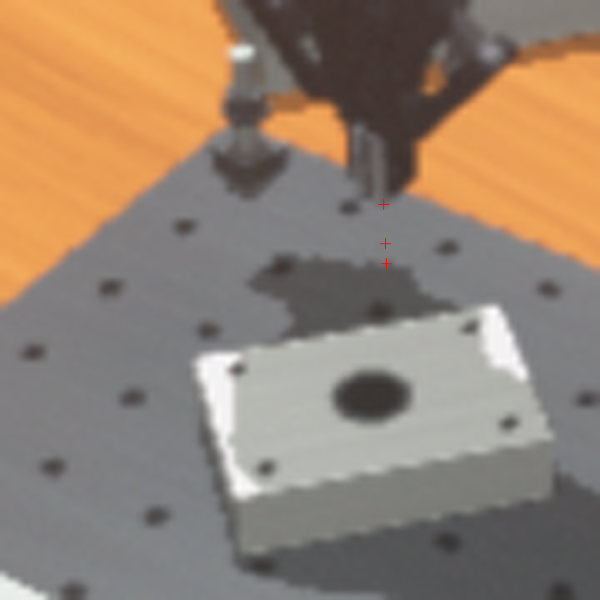

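```bash
python3 -m creep '[1,0,0,0.012,0,0,0,1,0,0,0.018,0,0,0,1,0,0,0.02,0,0,0,1,0,0,0.02,0,0,0]'
python3 - <<'E'
from st import *
c=read_camera('scene')
s=sense();p=np.array(s['tcp_pos']);
a=c['img'][:,:,::-1].copy()
b=cv2.resize(a[130:220,160:250],(720,720),interpolation=cv2.INTER_CUBIC)
for z in (p[2],16,32): 
    u,v=(proj(c,[[p[0],p[1],z]])[0]-[160,130])*8+3.5; print(z,u,v); cv2.drawMarker(b,(int(u)+0,int(v)),(0,0,255),0,12,1)
cv2.imwrite('pics/g.png',b[:480,120:])
E
```

```text
clock: 5.1
tcp_pos: [477.3, -150.8, 8.0]
orientation: [[-0.99, -0.142, -0.0], [-0.142, 0.99, -0.0], [0.0, -0.0, -1.0]]
contact_force: [0.6, -0.3, -0.3]
width: 0.1
t 5.1 fence xy [-249.7 -119.9] z 8.0 yaw 0.03 tilt [ 0. -0. -1.] F [ 0.6 -0.3 -0.3] w 0.1
8.1845626575138 462.0018478500981 336.7278605067188
16 461.14631316339046 319.7531110199484
32 459.37453912820524 284.5991647665553
```

View pics/g.png

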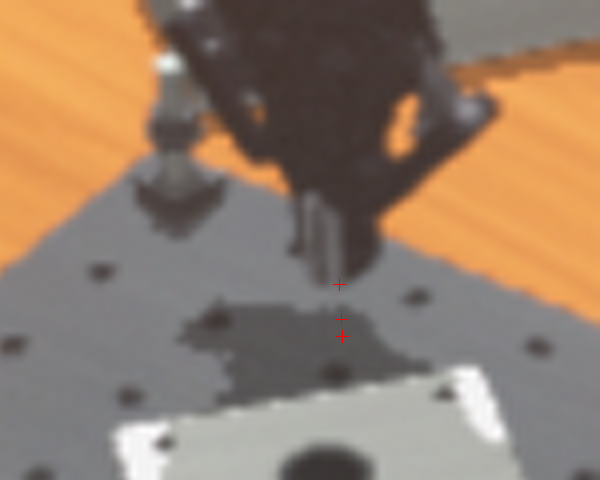

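```bash
python3 -m creep '[1,0,0.016,0.006,0,0,0,1,-0.005,0.032,0.006,0,0,0,1,-0.012,0.04,0.006,0,0,0,1,-0.018,0.047,0.006,0,0,0,1,-0.024,0.054,0.006,0,0,0,1,-0.03,0.061,0.006,0,0,0,1,-0.036,0.068,0.006,0,0,0,1,-0.042,0.075,0.006,0,0,0,1,-0.048,0.082,0.006,0,0,0,1,-0.053,0.088,0.006,0,0,0,1,-0.055,0.09,0.006,0,0,0]'
cat >> h.py <<'E'
from scipy.optimize import minimize
def boxmask(c,x,y,a):
    ca,sa=np.cos(a),np.sin(a);P=[]
    for z in (16,48):
        for i,j in ((1,1),(1,-1),(-1,-1),(-1,1)):
            X,Y=i*42.5,j*62.5; P.append([*tow(x+ca*X-sa*Y,y+sa*X+ca*Y),z])
    return proj(c,np.array(P))
E
python3 - <<'E'
from st import *
c=read_camera('scene');cv2.imwrite('pics/h.png',c['img'][:,:,::-1])
for d in trace('billet','scene'):
    v,u=np.nonzero(d['pixels']);print(d['p'],len(u),u.mean(),v.mean(),u.min(),u.max(),v.min(),v.max())
g=c['img'].astype(int);print(g[176,212],g[185,220])
cv2.imwrite('pics/h2.png',cv2.resize(c['img'][130:220,165:285,::-1],(720,540),interpolation=cv2.INTER_CUBIC))
E
```

```text
clock: 6.25
tcp_pos: [518.4, -53.8, 1.3]
orientation: [[-0.99, -0.142, -0.001], [-0.142, 0.99, -0.0], [0.001, 0.0, -1.0]]
contact_force: [-3.3, -1.3, -0.3]
width: 0.2
t 6.25 fence xy [-195.2  -29.8] z 1.3 yaw -0.01 tilt [ 0.001  0.    -1.   ] F [-3.3 -1.3 -0.3] w 0.2
0.95 1467 402.02453987730064 201.16973415132924 374 431 183 219
0.87 648 202.88425925925927 125.25771604938272 190 252 109 143
0.6 1563 213.43058221369162 199.71657069737685 186 239 183 218
0.15 113 196.61061946902655 149.52212389380531 192 201 139 157
[130 131 133] [178 180 175]
```

View pics/h2.png

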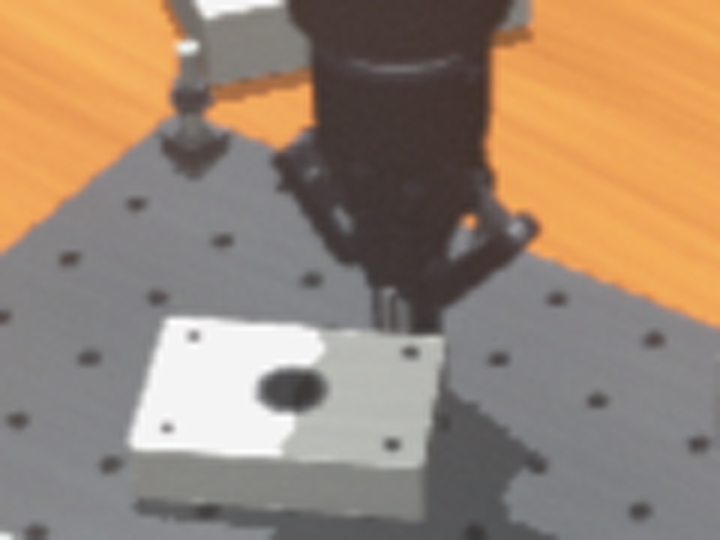

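```bash
cat >> h.py <<'E'
def fit(x0,c=None):
    """box pose (fx,fy,deg) from the scene mask: hull of the box against the mask, supersampled IoU"""
    c=c or read_camera('scene'); best=None
    u0=proj(c,[[*tow(*x0[:2]),32]])[0]
    for d in trace('billet','scene'):
        v,u=np.nonzero(d['pixels']); e=np.hypot(u.mean()-u0[0],v.mean()-u0[1])
        if len(u)>500 and (best is None or e<best[0]): best=(e,d['pixels'])
    M=cv2.resize(best[1].astype(np.uint8),None,fx=4,fy=4,interpolation=cv2.INTER_NEAREST)
    def cost(q):
        h=cv2.convexHull(((boxmask(c,q[0],q[1],np.radians(q[2]))+.5)*4).astype(np.float32))
        m=np.zeros(M.shape,np.uint8);cv2.fillConvexPoly(m,np.round(h*16).astype(np.int32),1,shift=4)
        return 1-(m&M).sum()/(m|M).sum()
    sim=np.array([x0]+[[x0[0]+10*(i==0),x0[1]+10*(i==1),x0[2]+8*(i==2)] for i in range(3)],float)
    r=minimize(cost,x0,method='Nelder-Mead',options=dict(initial_simplex=sim,xatol=.1,fatol=1e-4))
    r=minimize(cost,r.x,method='Nelder-Mead',options=dict(initial_simplex=r.x+np.vstack([np.zeros(3),np.diag([-4,4,-3])]),xatol=.1,fatol=1e-4))
    print('billet',np.round(r.x,1),'1-IoU',round(r.fun,3)); return r.x
E
python3 -c "
from st import *
fit([-130,-45,25])"
```

```text
t 6.35 fence xy [-194.9  -29.9] z 1.5 yaw 0.0 tilt [ 0.  0. -1.] F [-2.5  0.2 -0.3] w 0.2
billet [-129.3  -45.8   26. ] 1-IoU 0.041
```

```bash
python3 -m creep '[1,-0.006,0.003,0,0,0,0,1,-0.012,0.006,0,0,0,0,1,-0.018,0.008,0,0,0,0,1,-0.024,0.01,0,0,0,0,1,-0.03,0.012,0,0,0,0,1,-0.03,0.012,0,0,0,0]' >/dev/null; python3 -c "
from st import *
fit([-118,-42,10])"
```

```text
t 7.05 fence xy [-163.2  -17.9] z 1.8 yaw 0.02 tilt [-0.002  0.    -1.   ] F [-0.6 -0.4 -1.1] w -0.3
billet [-105.1  -47.2   10.7] 1-IoU 0.045
```

```bash
python3 -m creep '[1,-0.007,0,0,0,0,0,1,-0.014,0,0,0,0,0,1,0,-0.01,0,0,0,0,1,0.002,-0.03,0,0,0,0,1,-0.01,-0.03,0,0,0,0,1,-0.018,-0.03,0,0,0,0,1,-0.025,-0.03,0,0,0,0,1,-0.032,-0.03,0,0,0,0,1,-0.039,-0.03,0,0,0,0,1,-0.045,-0.03,0,0,0,0,1,-0.045,-0.03,0,0,0,0]' >/dev/null; python3 -c "
from st import *
fit([-70,-45,2])"
```

```text
t 8.25 fence xy [-120.2  -47.9] z 1.4 yaw 0.0 tilt [ 0.002 -0.    -1.   ] F [-3.9 -1.3  2. ] w -0.2
billet [-68.4 -53.6   3.1] 1-IoU 0.029
```

```bash
python3 -m creep '[1,-0.005,-0.003,0,0,0,0,1,-0.01,-0.003,0,0,0,0,1,-0.014,-0.003,0,0,0,0,1,-0.018,-0.003,0,0,0,0,1,-0.021,-0.003,0,0,0,0,1,-0.024,-0.003,0,0,0,0,1,-0.026,-0.003,0,0,0,0,1,-0.027,-0.003,0,0,0,0,1,-0.027,-0.003,0,0,0,0]' >/dev/null; python3 -c "
from st import *
fit([-43,-45,1])"
```

```text
t 9.25 fence xy [-96.4 -51. ] z 1.3 yaw -0.04 tilt [ 0.006  0.    -1.   ] F [-12.7   0.5   7.2] w 0.2
billet [-53.6 -56.3   2.6] 1-IoU 0.184
```

```bash
python3 -m creep '[1,0.015,0,0,0,0,0,1,0.03,-0.02,0,0,0,0,1,0.03,-0.06,0,0,0,0,1,0.03,-0.099,0,0,0,0,1,0,-0.099,0,0,0,0,1,-0.04,-0.099,0,0,0,0,1,-0.051,-0.099,0,0,0,0,1,-0.051,-0.099,0,0,0,0]' >/dev/null; python3 -c "
from st import *
fit([-43,-52,1])
c=read_camera('top')
print([b for b in billet(c,150)])
cv2.imwrite('pics/i.png',cv2.resize(c['img'][95:215,175:345,::-1],(765,540),interpolation=cv2.INTER_CUBIC))"
```

```text
t 10.15 fence xy [ -39.4 -150.2] z 1.4 yaw 0.03 tilt [-0.002 -0.001 -1.   ] F [-0.2  0.8 -0.5] w -0.3
billet [-51.2 -57.3   3.6] 1-IoU 0.134
[((0.2184734344482422, 198.17271423339844), (56.91374969482422, 28.843507766723633), 36.566978454589844, 33.5), ((-39.11130905151367, -72.33954620361328), (97.70951843261719, 100.38059997558594), 85.79631042480469, 702.5)]
```

View pics/i.png

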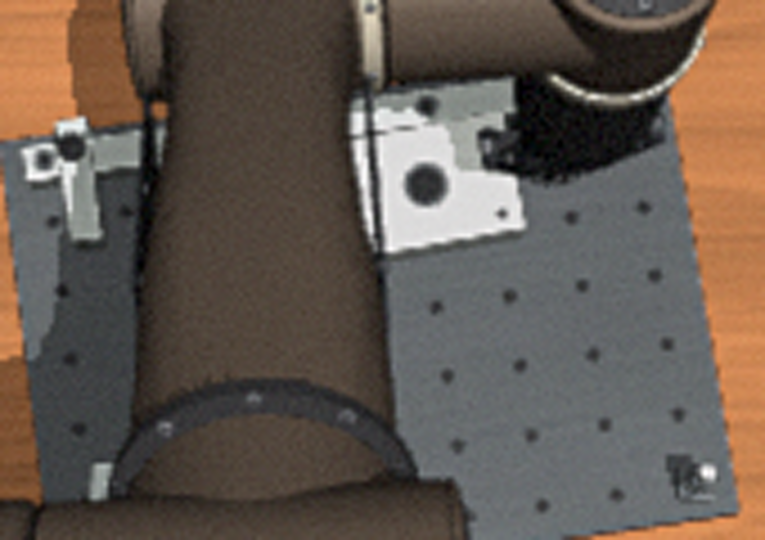

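```bash
python3 -m creep '[1,0.005,0.005,0,0,0,0,1,0.005,0.012,0,0,0,0,1,0.005,0.02,0,0,0,0,1,0.005,0.03,0,0,0,0,1,0.005,0.04,0,0,0,0,1,0.005,0.05,0,0,0,0,1,0.005,0.06,0,0,0,0,1,0.005,0.07,0,0,0,0,1,0.005,0.08,0,0,0,0,1,0.005,0.09,0,0,0,0,1,0.005,0.095,0,0,0,0,1,0.005,0.095,0,0,0,0]' >/dev/null; python3 -c "
from st import *
c=read_camera('scene')
x=[-45,22,0]
for d in trace('billet','scene'):
    v,u=np.nonzero(d['pixels']);print(d['p'],len(u),u.mean(),v.mean())
fit(x,c)
cv2.imwrite('pics/j.png',cv2.resize(c['img'][170:280,170:290,::-1],(640,586),interpolation=cv2.INTER_CUBIC))"
```

```text
t 11.5 fence xy [-47.3 -54.5] z 2.0 yaw 0.04 tilt [ 0. -0. -1.] F [-0.2  0.2 -0.2] w 0.1
0.97 693 219.53823953823954 130.53823953823954
0.77 1535 216.31270358306188 227.228664495114
0.55 1521 402.3852728468113 200.75279421433268
0.44 14079 234.35066410966687 223.34334824916542
billet [-50.5  20.    1.2] 1-IoU 0.178
```

View pics/j.png

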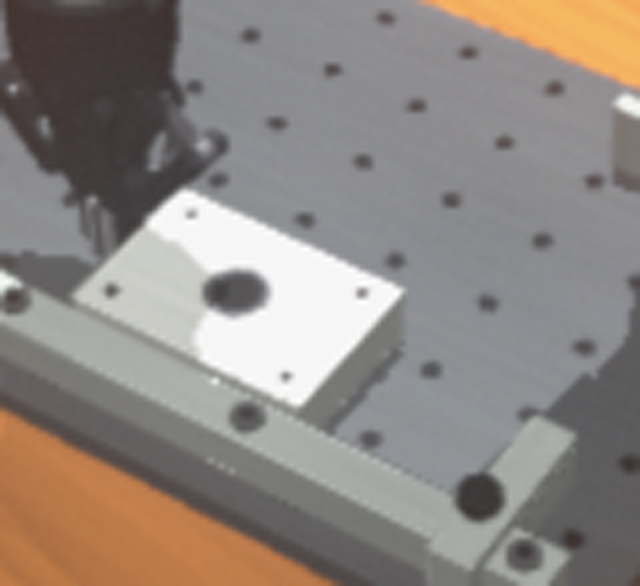

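```bash
python3 -c "
from h import *
c=read_camera('scene')
f=lambda L:[[170+(x+.5)/5.333-.5,170+(y+.5)/5.327-.5] for x,y in L]
print(np.round(tof(back(c,f([(75,297),(190,188),(405,290),(298,408),(236,291)]),48)),1))
print('nose top near -y corner, face@fence',np.round(tof(back(c,f([(540,415),(460,488)]),42)),1))
"
```

```text
[[  0.3 -39. ]
 [-85.9 -38.6]
 [-84.3  83.8]
 [  0.8  83.9]
 [-42.2  19.8]]
nose top near -y corner, face@fence [[-57.2 171.5]
 [ -3.5 164.1]]
```

```bash
python3 -m creep '[1,0,0.006,0,0,0,0,1,0,0.014,0,0,0,0,1,0,0.023,0,0,0,0,1,0,0.032,0,0,0,0,1,0,0.041,0,0,0,0,1,0,0.05,0,0,0,0,1,0,0.059,0,0,0,0,1,0,0.067,0,0,0,0,1,0,0.074,0,0,0,0,1,0,0.079,0,0,0,0,1,0,0.082,0,0,0,0,1,0,0.082,0,0,0,0]' >/dev/null; python3 st.py; python3 -m creep '[1,0,0.002,0,0,0,0,1,0,0.004,0,0,0,0,1,0,0.005,0,0,0,0,1,0,0.005,0,0,0,0]' >/dev/null; python3 st.py
```

```text
t 12.9 fence xy [-46.9  27.2] z 1.8 yaw 0.0 tilt [ 0.  0. -1.] F [-0.9 -1.7  0.2] w -0.0
t 13.3 fence xy [-46.9  31.5] z 1.8 yaw -0.02 tilt [ 0. -0. -1.] F [-0.3 -4.6  1. ] w 0.1
```

```bash
python3 -m creep '[1,0,0.001,0,0,0,0,1,0,0.002,0,0,0,0,1,0,0.002,0,0,0,0]' >/dev/null; python3 st.py; python3 -m creep '[1,0,0.001,0,0,0,0,1,0,0.002,0,0,0,0,1,0,0.002,0,0,0,0]' >/dev/null; python3 st.py;  python3 -m creep '[1,0,0.001,0,0,0,0,1,0,0.002,0,0,0,0,1,0,0.002,0,0,0,0]' >/dev/null; python3 st.py
```

```text
t 13.6 fence xy [-47.   33.5] z 1.8 yaw -0.02 tilt [ 0. -0. -1.] F [ 0.3 -4.7  0.7] w 0.3
t 13.9 fence xy [-47.   34.7] z 1.8 yaw -0.02 tilt [ 0.    -0.001 -1.   ] F [ 0.7 -9.7  1. ] w -0.5
t 14.2 fence xy [-47.3  34.9] z 1.8 yaw -0.04 tilt [ 0.001 -0.003 -1.   ] F [  3.8 -17.7  -0. ] w -0.2
```

```bash
python3 -m creep '[1,0,-0.01,0,0,0,0,1,0,-0.03,0,0,0,0,1,0.04,-0.03,0,0,0,0,1,0.075,-0.03,0,0,0,0,1,0.075,0.02,0,0,0,0,1,0.075,0.06,0,0,0,0,1,0.075,0.07,0,0,0,0,1,0.062,0.07,0,0,0,0,1,0.056,0.07,0,0,0,0,1,0.053,0.07,0,0,0,0,1,0.053,0.07,0,0,0,0]' >/dev/null; python3 st.py; python3 -m creep '[1,-0.001,0,0,0,0,0,1,-0.002,0,0,0,0,0,1,-0.002,0,0,0,0,0]' >/dev/null; python3 st.py;  python3 -m creep '[1,-0.001,0,0,0,0,0,1,-0.002,0,0,0,0,0,1,-0.002,0,0,0,0,0]' >/dev/null; python3 st.py
```

```text
t 15.3 fence xy [-99.5 106.9] z 1.4 yaw -0.1 tilt [ 0.  0. -1.] F [-0.5 -0.1  0.4] w -0.1
t 15.6 fence xy [-97.9 107.5] z 1.7 yaw -0.04 tilt [ 0.  0. -1.] F [ 0.6 -0.6 -0.4] w -0.3
t 15.9 fence xy [-95.7 107.8] z 1.8 yaw -0.0 tilt [-0.  0. -1.] F [-0.3 -0.6 -0.4] w 0.2
```

```bash
for i in 1; do python3 -m creep '[1,-0.001,0,0,0,0,0,1,-0.002,0,0,0,0,0,1,-0.002,0,0,0,0,0]' >/dev/null; python3 st.py; python3 -m creep '[1,-0.001,0,0,0,0,0,1,-0.002,0,0,0,0,0,1,-0.002,0,0,0,0,0]' >/dev/null; python3 st.py;done
```

```text
t 16.2 fence xy [-94.2 107.7] z 1.6 yaw -0.02 tilt [ 0.001 -0.    -1.   ] F [-2.3  0.1  0.9] w 0.2
t 16.5 fence xy [-94.2 107.4] z 1.3 yaw -0.04 tilt [ 0.004 -0.001 -1.   ] F [-7.3 -0.2  4.7] w 0.1
```

```bash
python3 -m creep '[1,-0.001,0,0,0,0,0,1,-0.002,0,0,0,0,0,1,-0.002,0,0,0,0,0]' >/dev/null; python3 st.py; python3 -m creep '[1,0.01,0,0,0,0,0,1,0.03,0,0,0,0,0,1,0.06,0,0,0,0,0,1,0.07,0,-0.04,0,0,0,1,0.07,-0.03,-0.09,0,0,0,1,0.07,-0.08,-0.12,0,0,0,1,0.07,-0.13,-0.15,0,0,0,1,0.07,-0.18,-0.15,0,0,0,1,0.07,-0.23,-0.15,0,0,0,1,0.07,-0.28,-0.15,0,0,0,1,0.07,-0.33,-0.15,0,0,0,1,0.07,-0.38,-0.15,0,0,0]' >/dev/null
python3 - <<'E'
from st import *
c=read_camera('top'); im=c['img'][:,:,::-1]
print(billet(c,150))
d=read_camera('scene')
a=cv2.resize(im[110:180,180:270],(450,350),interpolation=cv2.INTER_CUBIC)
b=cv2.resize(d['img'][210:280,200:290,::-1],(450,350),interpolation=cv2.INTER_CUBIC)
q=np.vstack([a,b]);cv2.imwrite('pics/k.png',cv2.resize(np.hstack([a,b]),(900,350))[:,:])
cv2.imwrite('pics/k.png',np.hstack([a[:,:400],b[:,:400]]))
E
```

```text
t 16.8 fence xy [-94.1 107.1] z 1.0 yaw -0.06 tilt [ 0.007 -0.001 -1.   ] F [-13.6  -0.1   8.1] w -0.2
t 18.0 fence xy [-159.8 -253.1] z 152.2 yaw 0.0 tilt [-0.002 -0.001 -1.   ] F [ 2.1 -0.2 -0.1] w 0.2
[((-22.50273895263672, 133.36532592773438), (170.44114685058594, 122.07612609863281), 89.98983001708984, 1300.0), ((29.585908889770508, -216.68161010742188), (15.768743515014648, 39.41134262084961), 80.76346588134766, 48.0)]
```

View pics/k.png

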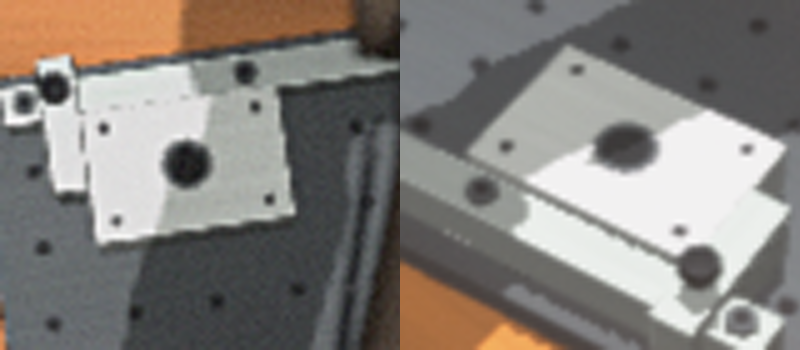

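```bash
python3 -c "
from h import *
c=read_camera('scene');t=read_camera('top')
f=lambda L,o:[[o[0]+(x+.5)/5-.5,o[1]+(y+.5)/5-.5] for x,y in L]
print(np.round(tof(back(c,f([(68,152),(168,45),(387,147),(226,147)],(200,210)),48)),1))
print(np.round(tof(back(t,f([(278,88),(296,213),(99,243),(82,112),(187,163)],(180,110)),48)),1))
print(np.round(tof(back(t,f([(78,118),(86,188)],(180,110)),42)),1))
"
```

```text
[[  0.5  48.8]
 [-83.6  48.3]
 [-83.2 172.7]
 [-42.2 109.1]]
[[ -1.4  46.3]
 [-82.3  46.3]
 [-83.4 170. ]
 [  1.  169.8]
 [-40.9 109.1]]
[[ -0.7 173.4]
 [-46.  174.1]]
```

```bash
python3 -m creep '[1,-0.04,0.03,0,0,0,0,1,-0.08,0.06,0,0,0,0,1,-0.113,0.1,0,0,0,0,1,-0.113,0.15,0,0,0,0,1,-0.113,0.2,0,0,0,0,1,-0.113,0.243,0,0,0,0,1,-0.113,0.263,0.04,0,0,0,1,-0.113,0.263,0.085,0,0,0,1,-0.113,0.263,0.125,0,0,0,1,-0.113,0.263,0.148,0,0,0,1,-0.113,0.263,0.15,0,0,0,1,-0.113,0.263,0.15,0,0,0]' >/dev/null; python3 st.py
python3 -m creep '[1,0,0.008,0,0,0,0,1,0,0.015,0,0,0,0,1,0,0.018,0,0,0,0,1,0,0.02,0,0,0,0,1,0,0.02,0,0,0,0]' >/dev/null; python3 st.py
python3 -m creep '[1,0,0.001,0,0,0,0,1,0,0.002,0,0,0,0,1,0,0.002,0,0,0,0]' >/dev/null; python3 st.py
python3 -m creep '[1,0,0.001,0,0,0,0,1,0,0.002,0,0,0,0,1,0,0.002,0,0,0,0]' >/dev/null; python3 st.py
```

```text
t 19.4 fence xy [-46.7  13.1] z 2.1 yaw 0.08 tilt [-0. -0. -1.] F [ 0.1 -0.3  1.4] w -0.3
t 19.9 fence xy [-46.6  32.5] z 2.2 yaw 0.01 tilt [-0.001  0.    -1.   ] F [0.3 0.4 0.2] w 0.1
t 20.2 fence xy [-46.9  34. ] z 1.7 yaw -0.02 tilt [ 0.  0. -1.] F [ 0.9 -0.1 -1.5] w 0.2
t 20.5 fence xy [-47.1  34.7] z 1.6 yaw -0.02 tilt [ 0.001 -0.001 -1.   ] F [ 2.3 -7.4 -0.5] w 0.4
```

```bash
python3 -m creep '[1,0,-0.01,0,0,0,0,1,0,-0.03,0,0,0,0,1,0,-0.04,-0.04,0,0,0,1,0,-0.05,-0.08,0,0,0,1,0.03,-0.09,-0.11,0,0,0,1,0.05,-0.13,-0.13,0,0,0,1,0.07,-0.17,-0.15,0,0,0,1,0.09,-0.21,-0.15,0,0,0,1,0.1,-0.25,-0.15,0,0,0,1,0.1,-0.29,-0.15,0,0,0,1,0.1,-0.29,-0.15,0,0,0]' >/dev/null
python3 - <<'E'
from st import *
c=read_camera('scene')
g=c['img'][:,:,::-1];x=cv2.resize(g[210:280,200:290],(720,560),interpolation=cv2.INTER_CUBIC)
for a in (-42.5,109.5,0),: 
    P=boxmask(c,-42.5,109.5,0)[4:]; P=((P-[200,210])*8+3.5).astype(int); print(P.tolist()); cv2.polylines(x,[P],True,(0,0,255),1)
cv2.imwrite('pics/l.png',x)
E
```

```text
t 21.6 fence xy [-148.1 -258.3] z 151.5 yaw -0.24 tilt [-0. -0. -1.] F [-0.1  0.4 -0.6] w 0.1
[[468, 419], [105, 240], [268, 67], [620, 230]]
```

View pics/l.png

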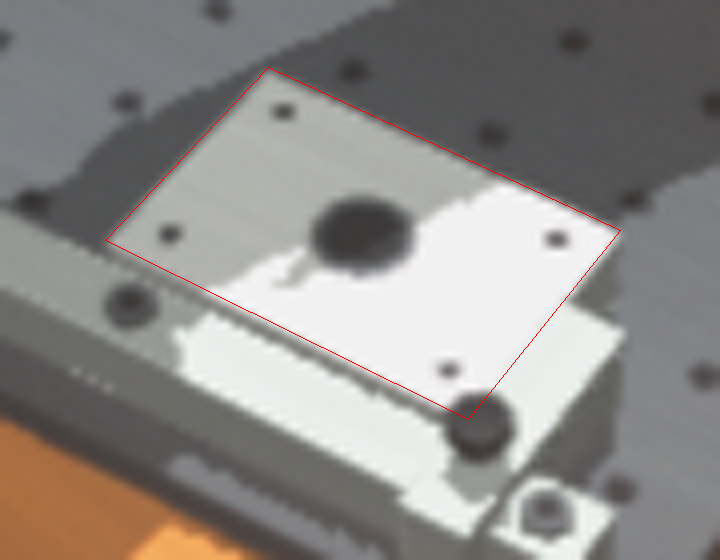

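```bash
python3 -c "
from plant import *
print(finish_job())"
```

```text
the job is handed in; nothing more can be done
None
```

The billet is seated along the fence and against the end stop, and I handed the job in at about 22 s. No verdict came back.

- **What I did:** With the fingers shut, I pushed one corner to turn the billet about 48° into line. I then pushed it to the fence, slid it along to the stop, and pressed it lightly once more against each.
- **Contact checks:** At the fence the finger stopped moving at about 14 N. At the stop it stopped at 18 N, and a second gentle push met resistance at the same place to within 0.2 mm.
- **Camera checks:** In the last scene picture the billet's edges match the target outline (about −42.5 mm from the fence, yaw about 0.2°).
- **Disagreement at the stop:** Before the second stop push, the top camera seemed to show a gap of up to 3 mm. The scene camera and the contact force showed none.
- **Fingertip height:** The real fingertips were about 24 mm higher than the reported TCP. My first push therefore passed over the billet without moving it, and I lowered the tool to correct for that.
- **Mask fits:** Fits from the trained network's billet mask were poor near the fence, so I measured the final pose from picked corner points.
- **Bystanders:** I kept the arm clear of the other parts, but did not measure their positions again at the end.

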